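# Hang the tacky tin on the vice dowel with a lifting hook

## Task

The deeper of the two handled tins has a tacky fresh clear coat, so no part of the robot may touch it: pick up the two-pronged lifting hook by its wooden grip, lift the deep tin by its strap handle on both prongs, and hang it by that handle on the dowel held in the vice, between the dowel's little upright pin and the vice jaws. Then draw the hook out, stand it upright on the counter on its prongs and let go, with the tin hanging still. Leave the shallow tin, level, socket tray, padlock and sprinkler fitting where they are.

Things in the scene. Friction and masses are not known exactly. Their poses are not given: they have to be found in the camera images.
- lifting_hook: Loose C-shaped steel lifting hook, 0.3 kg, standing on its two prongs (pointing +x). Origin on the counter below the middle of its wooden grip, z up. 8 mm round prongs at y = -26 and +26 mm lie flat from x = -50 to +10, then slope up to tips (x = 26, 22 mm high). At x = -50 a crossbar joins them and an 8 mm spine rises at y = 0 to 98 mm, then runs forward to the grip.
- hook_grip (a point): middle of the hook's wooden grip, 112 mm above its origin: an upright block 40 (x) by 24 (y) by 55 mm, 85 to 140 mm high; grip it across its 24 mm (y). The throat between prongs and grip is open towards +x
- hook_saddle (a point): point midway between the prongs, at the height of their upper side (8 mm above the origin); a handle bar lifted by the hook should rest about here, below the grip
- deep_tin: The tin to hang, 0.2 to 0.4 kg: open plain metal box 60 (x) by 104 (y) by 50 mm high, with a fixed stiff flat-strap handle: posts at y = -50 and +50 mm rise from the end walls to a straight level bar along y, 10 mm wide and 6 mm thick, centre line 110 mm above the underside. Origin at the centre of the underside; alike front and back.
- deep_tin_bar (a point): middle of the deep tin's handle bar (centre line)
- shallow_tin: the tin to leave alone: same outline 60 by 104 mm but only 25 mm high, with a lower handle (bar centre line 65 mm up). Origin at the centre of the underside
- vice: Steel bench vice fixed to the counter. Origin on the counter below the hanging place on the dowel. The jaws begin at x = 65 mm (y -39 to 39, up to 185 mm high); the rest of the vice lies beyond x = 65 and lower, y -65 to 98. The dowel runs level along x at y = 0 from the jaws to its free end at x = -30 mm
- dowel_top (a point): upper side of the 16 mm wooden dowel at the hanging place (vice x = 0), 173 mm above the counter. A 6 mm steel pin stands on the dowel at vice x = -24 mm, its top 14 mm above this point
- level: yellow spirit level 300 (x) by 22 by 50 mm high, loose, leave alone. Origin centre of underside
- socket_tray: steel socket tray 200 (x) by 110 by 33 mm high, leave alone. Origin centre of underside
- padlock: red padlock lying flat, body 40 by 44 by 20 mm, shackle to x = 45 mm, leave alone. Origin centre of body's underside
- sprinkler: green sprinkler fitting standing upright, 58 mm wide at the foot coupling, 141 mm high, narrow above, nozzle reaching 31 mm from its axis, leave alone. Origin centre of underside
There are look-alikes about, which are no part of the job. Leave any yellow look-alike of the lifting_hook alone.

How it is judged:
On the way, in this order (a step that is already met when the one before it is completed fails the run):
1. the deep tin is lifted clear of the counter on the hook's prongs (height (world z) of deep_tin above 0.02 m and contact force between deep_tin and lifting_hook above 0.5 N), for 0.2 s.
2. the deep tin hangs on the dowel and the hook no longer bears it (contact force between deep_tin and vice above 0.5 N and contact force between deep_tin and lifting_hook below 0.2 N and distance between deep_tin_bar and dowel_top below 0.07 m and height (world z) of deep_tin above 0.04 m), for 0.2 s.
At the end, for the whole second after the job is handed in: Deep tin hangs by its bar on the dowel between pin and jaws, bar middle within 40 mm sideways, tilt under 0.45 rad, nearly still, clear of hook and counter; hook stands upright on the counter (10 mm, 0.1 rad), at rest; all other loose things within 30 mm of their start, sprinkler upright (x of deep_tin_bar in the frame of vice between -0.023 and 0.065 m and y of deep_tin_bar in the frame of vice between -0.04 and 0.04 m and z of deep_tin_bar in the frame of dowel_top between -0.02 and 0.015 m and height (world z) of deep_tin above 0.04 m and angle between deep_tin's own z axis and vertical below 0.45 rad and contact force between deep_tin and vice above 0.5 N and contact force between deep_tin and lifting_hook below 0.1 N and linear speed of deep_tin below 0.05 m/s and angular speed of deep_tin below 0.7 rad/s and height (world z) of lifting_hook below 0.01 m and angle between lifting_hook's own z axis and vertical below 0.1 rad and linear speed of lifting_hook below 0.03 m/s and distance of each of shallow_tin, level, socket_tray, padlock, sprinkler from where it was at the start of the episode below 0.03 m and angle between sprinkler's own z axis and vertical below 0.2 rad); the robot touches nothing.
It fails at once if the robot touches the deep tin (contact force between any of the fingers, the arm and deep_tin above 0.3 N).
It fails at once if a bystander is pushed more than 50 mm from its place (distance of any of shallow_tin, level, socket_tray, padlock, sprinkler from where it was at the start of the episode above 0.05 m).
It also fails if it takes over 67 s, if anything falls off the work surface, if the arm or the gripper's body presses on something with over 40 N, if the wrist force passes 120 N, or if a joint passes its speed limit or range.

## Robot

A 7-joint arm with a two-finger parallel gripper is mounted at the origin on the work surface. World frame = base frame: x ahead of the robot, y to its left, z up, the work surface at z = 0. Lengths are in m, angles in rad, forces in N, time in s.
With the tool pointing down it reaches from about 0.35 to 0.9 m from the base axis. Payload 8.1 kg.
Tool frame: the origin (TCP) lies on the centre line of the jaws, within the pads' length; the fingertips stand 17 mm ahead of it and the grasp point (between the pads) lies 2 mm behind it; z points along the fingers, y is the direction in which the jaws open and shut (so a half turn about z gives the same grasp; the last joint's range is limited). The gripper opens to 92 mm and grips with 3 to 60 N. Pads are 19 mm wide; open, the fingers measure 130 mm over their backs; the gripper's body (75 mm by 190 mm) begins 47 mm behind the grasp point.
Start: joints at [1.176, 0.434, 0.025, 1.573, -0.012, 1.134, -0.075], TCP at [0.18, -0.599, 0.244] pointing down, gripper open.
Joint ranges: [-2.62, 2.62], [-0.44, 2.09], [-1.27, 1.32], [0.08, 2.57], [-1.32, 4.46], [0.12, 2], [-2.74, 2.74]. Speed limits (rad/s): [2.22, 2.22, 3.01, 3.01, 3.14, 3.14, 3.14].

## Interface

Orientations are given as a rotation vector (axis times angle).
In Python, from cell import arm, imaging, job gives the robot as it stands.
- The arm moves only by the tool jog_arm, never from a script. Its argument "moves" is a list of rows, each an object with "fingers": the closure, from -1 (fully open) to 1 (shut); "xyz": the shift along the tool's x, y, z in cm, a list of three; "angular": the turn, a rotation vector about the tool's x, y, z in rad, a list of three. In form: [{"fingers": fingers, "xyz": [dx, dy, dz], "angular": [ax, ay, az]}, ...]. A call has 1 to 12 rows; each row is the pose to reach, as a shift and turn from the pose commanded when the call began, along the tool's axes at that moment; what a row does not reach only later rows make up. A row lasts 1/8 s, in which the tool goes at most 62.5 mm and 10.7 degrees, less where a joint would pass 70% of its speed; a pose out of reach is approached as far as the arm can. A call with a gripper value outside its range is refused whole. The fingers move at their own pace and stop on an object; "grip_force" is the grip in N (left out, the last holds). Time passes only in rows, so rows that repeat a pose let the fingers close. It gives the time, the measured TCP pose, the force and the opening at its end, in the units of the state.
- arm.observe(): the state, without advancing time (a new reading comes with each control period).
- imaging.get_image(name): name is "side" or "top" or "wrist"; returns the picture (420x560x3 uint8, red, green, blue); there is no depth.
- imaging.camera_params(name): a dict with "fx", "fy", "cx", "cy" (pixels), "dist" ([k1, k2, p1, p2, k3] as OpenCV has them; the pictures are not rectified), "rvec" (rotation vector, rad) and "tvec" (3), from world to camera coordinates, as OpenCV has them; the wrist camera has in their place "hand_eye" (4x4, takes a point from camera to tool coordinates, whose origin is the TCP and whose axes are the flange's). Camera axes: x right, y down, z forward; pixel columns grow to the right and rows downward; lengths in m; the calibration is good to about 2 mm. A picture is of the moment at which its call begins: read the wrist's pose just before it. camera_params takes no time and is no camera call.
- job.sign_off(): hands the job in, once; it reports no verdict.
The state is a dict: "clock": time; "joints": joint angles; "dq": joint speeds; "joint_efforts": joint torques, N m; "position": TCP position; "ee_rot": TCP orientation; "force": force on the tool from outside, world axes, zero at the start; "ft_torque": the same for the moment, N m; "width": opening from 0.0 (shut) to 1.0 (fully open).
Only numpy, scipy, OpenCV 4.12 (cv2) and the standard library are available. Lean on these libraries where they do the work, as an engineer would, in place of code of your own. Each camera call takes 0.05 s, during which the arm holds its last target. There are 200 camera calls.

## Working session

There is one attempt and no reset: what is moved stays moved. The work goes in short steps, Python scripts to look and compute and a tool call to move; the robot and the scene stay as the last step left them, time stands still between calls to the robot, and variables do not carry over. Pictures are saved under pics/ and viewed, about 8 in all and at most 12, crops included, and the job is handed in when it is done.

Besides the shell and the picture viewer there is one more tool, called after "Call:" by a JSON object that holds its "api" and its "payload". jog_arm: Moves the arm, as the interface text tells. Its arguments: {"type":"object","properties":{"moves":{"type":"array"},"grip_force":{"type":"number"}},"required":["moves"]}

```bash
mkdir -p pics; ls
cat > h.py <<'E'
import numpy as np, cv2
from cell import arm, imaging, job
def cam(n,st=None):
    p=imaging.camera_params(n); K=np.array([[p['fx'],0,p['cx']],[0,p['fy'],p['cy']],[0,0,1.]]); d=np.array(p['dist'],float)
    if 'hand_eye' in p:
        st=st or arm.observe(); T=np.eye(4); T[:3,:3]=cv2.Rodrigues(np.array(st['ee_rot'],float))[0]; T[:3,3]=st['position']
        M=np.linalg.inv(T@np.array(p['hand_eye'])); R,t=M[:3,:3],M[:3,3]
    else: R=cv2.Rodrigues(np.array(p['rvec'],float))[0]; t=np.array(p['tvec'],float)
    return K,d,R,t
def ray(c,uv):
    K,d,R,t=c; q=cv2.undistortPoints(np.array([[uv]],float),K,d)[0,0]
    return -R.T@t, R.T@np.array([q[0],q[1],1])
def onz(c,uv,z):
    o,v=ray(c,uv); return (o+v*(z-o[2])/v[2]).round(4)
def tri(a,ua,b,ub):
    o,v=ray(a,ua);p,w=ray(b,ub); s=np.linalg.lstsq(np.c_[v,-w],p-o,rcond=None)[0]
    A=o+s[0]*v;B=p+s[1]*w; return ((A+B)/2).round(4), np.linalg.norm(A-B).round(4)
def proj(c,P):
    K,d,R,t=c; return cv2.projectPoints(np.array(P,float).reshape(-1,3),cv2.Rodrigues(R)[0],t,K,d)[0][:,0].round(1)
def snap(n,f):
    im=cv2.cvtColor(imaging.get_image(n),cv2.COLOR_RGB2BGR); cv2.imwrite(f,im); return im
E
python3 - <<'E'
from h import *
print(arm.observe())
for n in ['top','side']:
    snap(n,f'pics/{n}0.png'); c=cam(n); print(n,-c[2].T@c[3],c[2][2])
E
```

```text
pics
{'clock': 0.0, 'joints': array([ 1.17641498,  0.43522537,  0.02500075,  1.5741078 , -0.01160162,
        1.13400496, -0.07509192]), 'dq': array([ 1.91246062e-04, -1.18941049e-03,  9.86183600e-04,  1.97246436e-06,
       -9.11535872e-04,  1.88467778e-03,  1.02877560e-03]), 'joint_efforts': array([-1.02647733e-03, -6.67851448e+01,  9.84785222e-01, -3.14460862e+01,
       -6.04940462e-02,  4.30192868e-02,  1.76843860e-04]), 'position': array([ 0.17957656, -0.59813104,  0.24293966]), 'ee_rot': array([-3.10670209e+00, -4.56342863e-01,  6.04569106e-04]), 'force': array([-0.72143143, -0.6876644 , -0.59394816]), 'ft_torque': array([ 0.01172773, -0.00565727, -0.03334027]), 'width': 1.0016205813864898}
top [0.28990589 0.01645794 1.37619073] [ 0.1973598   0.00475762 -0.98031958]
side [0.18085121 0.8818468  0.87555222] [ 0.31370606 -0.71486257 -0.62494801]
```

View pics/top0.png

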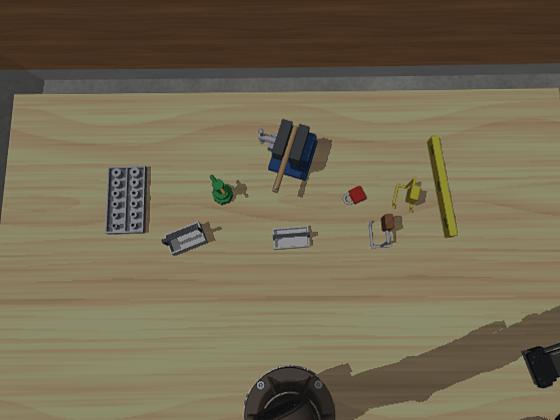

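View pics/side0.png

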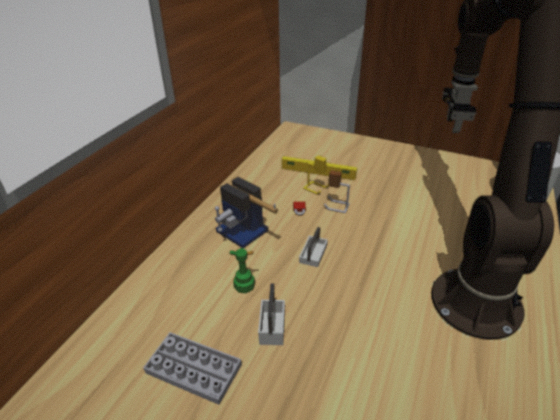

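The top view has two tins, at (186,238) and (292,238). In the side view the left one, at (272,320), has the taller walls and handle, so it looks like the deep tin. There are two hook candidates: steel with a brown grip at top (382,232), and the yellow look-alike at (407,192). The dowel runs from about (290,150) to (277,190). Next, enlarged crops.

Run:
```python
import cv2,numpy as np
t=cv2.imread('pics/top0.png');s=cv2.imread('pics/side0.png')
def c(i,x,y,w,h,k): return cv2.resize(i[y:y+h,x:x+w],None,fx=k,fy=k,interpolation=cv2.INTER_CUBIC)
# each tile 400x300: 66x50*6 
a=c(t,152,205,66,50,6);b=c(t,355,200,66,50,6);d=c(t,255,150,66,50,6)
e=c(s,240,280,66,75,4);f=c(s,300,150,66,75,4);g=c(s,215,170,66,75,4)
r1=np.hstack([a,b]);cv2.imwrite('pics/c1.png',np.vstack([r1,np.hstack([d,np.zeros_like(d)])]))
cv2.imwrite('pics/c2.png',np.hstack([c(s,240,275,60,80,4),c(s,300,150,60,80,4),c(s,215,170,75,80,4)]))
```

```text
(no output)
```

View pics/c1.png

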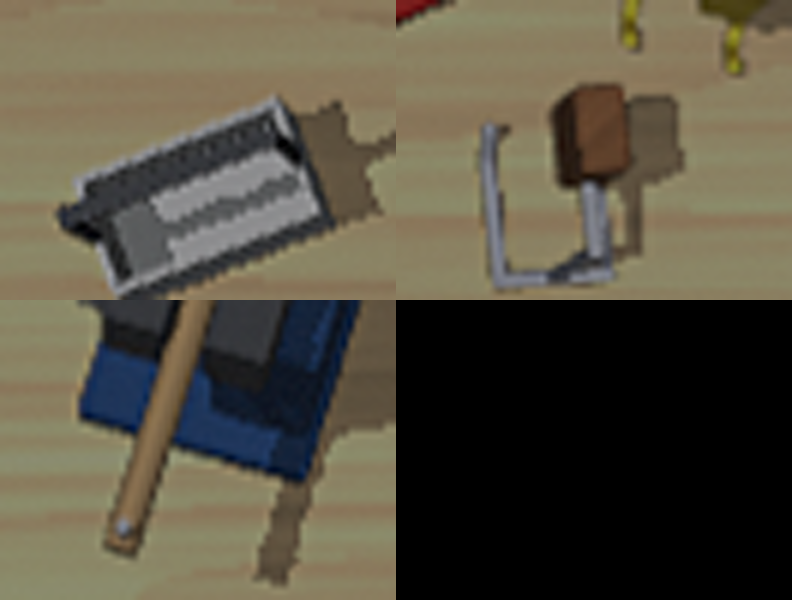

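View pics/c2.png

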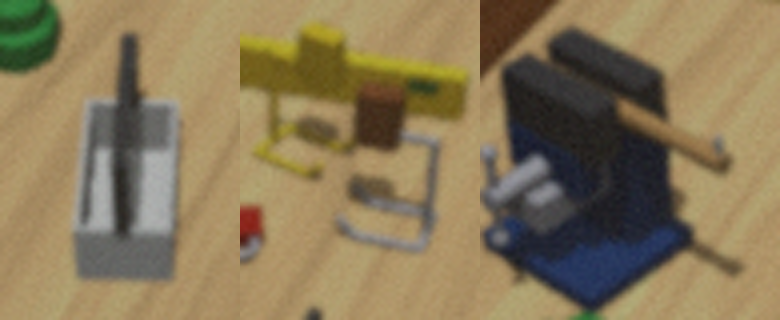

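Run:
```python
from h import *
T=cam('top');S=cam('side')
t=lambda x,y,ox,oy:(ox+x/6,oy+y/6)
g=t(204,130,355,200); print('grip top',onz(T,g,.14), 'gripmid tri',tri(T,t(190,135,355,200),S,(335,178.8)))
A,B,P=[onz(T,t(x,y,355,200),z) for x,y,z in[(102,283,.004),(214,275,.004),(94,130,.018)]]
print('hook corners',A,B,P,np.linalg.norm(A-B),np.linalg.norm(P-A),'yaw',np.degrees(np.arctan2(*(P-A)[1::-1])),'xbar yaw',np.degrees(np.arctan2(*(A-B)[1::-1]))-90)
spineTop=tri(T,t(200,185,355,200),S,(300+(400-240)/4,150+137/4)); print('spine top',spineTop)
# tin
L,R=[onz(T,t(x,y,152,205),.113) for x,y in[(68,212),(288,145)]]
print('bar',L,R,(L+R)/2,np.linalg.norm(L-R),np.degrees(np.arctan2(*(L-R)[1::-1])))
rim=[onz(T,t(x,y,152,205),.05) for x,y in[(82,185),(278,98),(330,225),(118,293)]];print('rim',rim,np.mean(rim,0))
print('bar right end tri',tri(T,t(288,145,152,205),S,(240+130/4,275+38/4)))
print('side rim',[onz(S,(240+x/4,275+y/4),.05) for x,y in[(85,105),(180,105),(175,235),(75,235)]])
# dowel
pin=t(124,227,255,150);print('pin',onz(T,pin,.187),tri(T,pin,S,(215+(718-480)/4,170+145/4)))
a=[onz(T,t(x,y,255,150),.173) for x,y in[(122,242),(195,20),(180,65)]];print('dowel',a,np.degrees(np.arctan2(*(a[1]-a[0])[1::-1])))
print('vice base',[onz(T,t(x,y,255,150),.0) for x,y in[(80,115),(305,180)]])
print('others',onz(T,(222,190),.07),onz(T,(355,196),.01),onz(T,(443,187),.05),onz(T,(407,192),.1),'shallow',onz(T,(292,238),.03))
```

```text
grip top [ 0.5044 -0.2677  0.14  ] gripmid tri (array([ 0.5053, -0.2666,  0.1175]), np.float64(0.0017))
hook corners [ 0.4531 -0.2454  0.004 ] [ 0.4564 -0.2998  0.004 ] [ 0.5262 -0.2424  0.018 ] 0.0545 0.07448899247539867 yaw 2.350081193679093 xbar yaw 3.471409177856742
spine top (array([ 0.4872, -0.2748,  0.095 ]), np.float64(0.0009))
bar [0.4645 0.3375 0.113 ] [0.494  0.2392 0.113 ] [0.47925 0.28835 0.113  ] 0.10263108690840218 106.70459148358267
rim [array([0.486 , 0.3474, 0.05  ]), array([0.5269, 0.2557, 0.05  ]), array([0.4657, 0.2296, 0.05  ]), array([0.4346, 0.3285, 0.05  ])] [0.4783 0.2903 0.05  ]
bar right end tri (array([0.4979, 0.2414, 0.1052]), np.float64(0.0055))
side rim [array([0.5258, 0.2603, 0.05  ]), array([0.4695, 0.2361, 0.05  ]), array([0.4317, 0.3303, 0.05  ]), array([0.4867, 0.3539, 0.05  ])]
pin [0.5886 0.032  0.187 ] (array([0.5899, 0.032 , 0.1808]), np.float64(0.0005))
dowel [array([0.5854, 0.0331, 0.173 ]), array([ 6.866e-01, -2.000e-04,  1.730e-01]), array([0.6658, 0.0067, 0.173 ])] -18.21386202064429
vice base [array([0.6942, 0.0562, 0.    ]), array([ 0.6589, -0.0568, -0.    ])]
others [0.6134 0.1867 0.07  ] [ 0.6054 -0.2012  0.01  ] [ 0.6199 -0.4491  0.05  ] [ 0.5944 -0.3313  0.1   ] shallow [ 0.4788 -0.0118  0.03  ]
```

```bash
cat >> h.py <<'E'
def rot(yaw): # tool down, tool x at yaw (deg)
    a=np.radians(yaw);x=[np.cos(a),np.sin(a),0];z=[0,0,-1];return np.c_[x,np.cross(z,x),z]
def go(P,yaw,st=None):
    st=st or arm.observe();R=cv2.Rodrigues(np.array(st['ee_rot'],float))[0]
    return (100*R.T@(np.array(P)-st['position'])).round(2), cv2.Rodrigues(R.T@rot(yaw))[0].ravel().round(3)
def yaw(st):
    R=cv2.Rodrigues(np.array(st['ee_rot'],float))[0];return np.degrees(np.arctan2(R[1,0],R[0,0])).round(2),R[:,2].round(4)
E
python3 - <<'E'
from h import *
print(go((.49,-.27,.33),3)); print(np.round(imaging.camera_params('wrist')['hand_eye'],3))
E
```

```text
(array([ 39.17, -22.52,  -8.67]), array([-0.001,  0.   ,  0.239]))
[[-0.    -0.96  -0.281  0.073]
 [ 1.    -0.     0.     0.   ]
 [-0.    -0.281  0.96  -0.141]
 [ 0.     0.     0.     1.   ]]
```

Call:
{"api": "jog_arm", "payload": {"moves": [{"fingers":-1,"xyz":[10,-5.5,-8.7],"angular":[0,0,0.08]},{"fingers":-0.6,"xyz":[39.2,-22.5,-8.7],"angular":[0,0,0.239]},{"fingers":-0.6,"xyz":[39.2,-22.5,-8.7],"angular":[0,0,0.239]},{"fingers":-0.6,"xyz":[39.2,-22.5,-8.7],"angular":[0,0,0.239]},{"fingers":-0.6,"xyz":[39.2,-22.5,-8.7],"angular":[0,0,0.239]},{"fingers":-0.6,"xyz":[39.2,-22.5,-8.7],"angular":[0,0,0.239]},{"fingers":-0.6,"xyz":[39.2,-22.5,-8.7],"angular":[0,0,0.239]},{"fingers":-0.6,"xyz":[39.2,-22.5,-8.7],"angular":[0,0,0.239]},{"fingers":-0.6,"xyz":[39.2,-22.5,-8.7],"angular":[0,0,0.239]},{"fingers":-0.6,"xyz":[39.2,-22.5,-8.7],"angular":[0,0,0.239]},{"fingers":-0.6,"xyz":[39.2,-22.5,-8.7],"angular":[0,0,0.239]}]}}

```text
clock: 1.48
position: [0.4895, -0.2717, 0.3305]
ee_rot: [3.14, 0.079, -0.001]
force: [0.1, 0.6, -0.3]
width: 0.8
```

Run:
```python
from h import *
st=arm.observe();print(st['position'],yaw(st),st['width'])
snap('wrist','pics/w1.png');c=cam('wrist',st)
print(proj(c,[(.5044,-.2677,.14),(.4531,-.2454,.004),(.4564,-.2998,.004)]))
```

```text
[ 0.48946252 -0.27168158  0.33047261] (np.float64(2.88), array([-8.e-04, -3.e-04, -1.e+00])) 0.8003784600751673
[[278.2 171.3]
 [262.6 188.9]
 [299.4 188.5]]
```

View pics/w1.png

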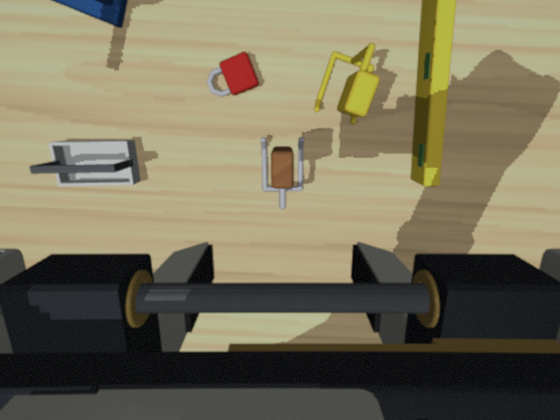

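The wrist view shows the steel hook with its brown grip centred at about (282,168). The prongs are at columns 265 and 301, and the yellow look-alike is clear of it at (360,90). The hook is at about (0.503, −0.273) with yaw about 3°. I'm descending to grip it.

Call:
{"api": "jog_arm", "payload": {"moves": [{"fingers":-0.6,"xyz":[1.35,0.2,5],"angular":[0,0,0]},{"fingers":-0.6,"xyz":[1.35,0.2,10],"angular":[0,0,0]},{"fingers":-0.6,"xyz":[1.35,0.2,15],"angular":[0,0,0]},{"fingers":-0.6,"xyz":[1.35,0.2,19],"angular":[0,0,0]},{"fingers":-0.6,"xyz":[1.35,0.2,22],"angular":[0,0,0]},{"fingers":-0.6,"xyz":[1.35,0.2,22],"angular":[0,0,0]},{"fingers":0.2,"xyz":[1.35,0.2,22],"angular":[0,0,0]},{"fingers":1,"xyz":[1.35,0.2,22],"angular":[0,0,0]},{"fingers":1,"xyz":[1.35,0.2,22],"angular":[0,0,0]},{"fingers":1,"xyz":[1.35,0.2,22],"angular":[0,0,0]},{"fingers":1,"xyz":[1.35,0.2,22],"angular":[0,0,0]},{"fingers":1,"xyz":[1.35,0.2,22],"angular":[0,0,0]}], "grip_force": 40}}

```text
clock: 3.02
position: [0.5041, -0.2716, 0.1107]
ee_rot: [-3.14, -0.083, -0.0]
force: [0.2, -0.5, 1.2]
width: 0.261
```

Call:
{"api": "jog_arm", "payload": {"moves": [{"fingers":1,"xyz":[0,0,-3],"angular":[0,0,0]},{"fingers":1,"xyz":[0,0,-9],"angular":[0,0,0]},{"fingers":1,"xyz":[-1,-5,-15],"angular":[0,0,-0.03]},{"fingers":1,"xyz":[-2,-11,-16],"angular":[0,0,-0.06]},{"fingers":1,"xyz":[-3.2,-17,-16],"angular":[0,0,-0.1]},{"fingers":1,"xyz":[-4.4,-23,-16],"angular":[0,0,-0.13]},{"fingers":1,"xyz":[-5.5,-29,-16],"angular":[0,0,-0.16]},{"fingers":1,"xyz":[-6.6,-35,-16],"angular":[0,0,-0.2]},{"fingers":1,"xyz":[-7.8,-41,-16],"angular":[0,0,-0.23]},{"fingers":1,"xyz":[-9,-47,-16],"angular":[0,0,-0.26]},{"fingers":1,"xyz":[-10,-52.9,-16],"angular":[0,0,-0.297]},{"fingers":1,"xyz":[-10,-52.9,-16],"angular":[0,0,-0.297]}]}}

```text
clock: 4.53
position: [0.374, 0.2561, 0.2707]
ee_rot: [-3.089, -0.56, 0.001]
force: [0.7, 0.5, -3.1]
width: 0.257
```

Call:
{"api": "jog_arm", "payload": {"moves": [{"fingers":1,"xyz":[0,0,0],"angular":[0,0,0]},{"fingers":1,"xyz":[0,0,0],"angular":[0,0,0]}]}}

```text
clock: 4.78
position: [0.3768, 0.2498, 0.2704]
ee_rot: [3.093, 0.543, -0.001]
force: [0.2, -0.1, -2.8]
width: 0.261
```

Run:
```python
from h import *
st=arm.observe();print(st['clock'],st['position'],yaw(st),st['width'],st['force'])
im=snap('wrist','pics/w2.png');c=cam('wrist',st)
print(proj(c,[(.479,.289,.11),(.4645,.3375,.113),(.494,.2392,.113)]))
cv2.imwrite('pics/w2c.png',cv2.resize(im[0:240,120:440],None,fx=2.4,fy=2.4,interpolation=cv2.INTER_CUBIC))
```

```text
4.775 [0.37679957 0.24978276 0.27039988] (np.float64(19.89), array([-3.0e-04, -1.1e-03, -1.0e+00])) 0.26055015305817336 [ 0.15913457 -0.11097435 -2.80877671]
[[279.5  68.4]
 [219.9  64.1]
 [340.4  71.5]]
```

View pics/w2c.png

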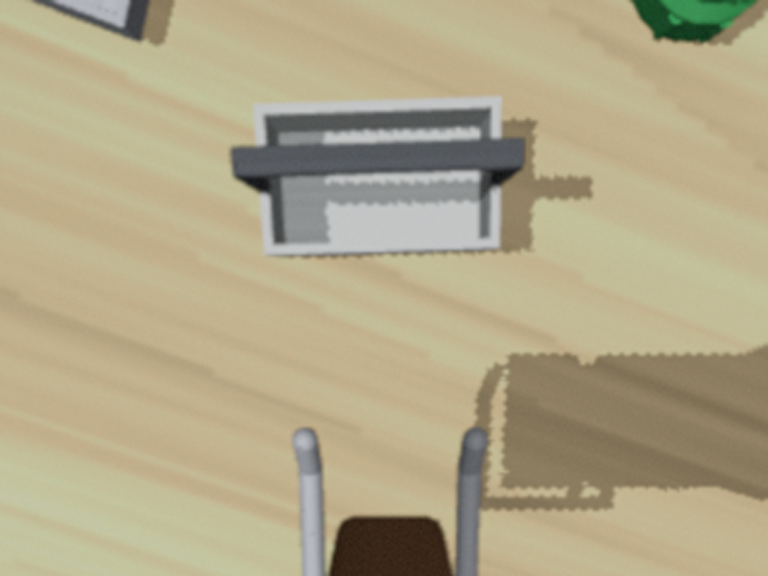

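The tin's bar runs from (233,160) to (524,153) in the crop, nearly square to the hook. The prong tips are at (305,440) and (475,440).

Run:
```python
from h import *
st=arm.observe();c=cam('wrist',st);T=cam('top')
f=lambda x,y:(120+x/2.4,y/2.4)
L,R=onz(c,f(233,160),.113),onz(c,f(524,153),.113);M=(L+R)/2
print('bar',L,R,M,np.linalg.norm(L-R),'tin yaw',np.degrees(np.arctan2(*(L-R)[1::-1]))-90)
print('tri',tri(c,f(379,156),T,(152+178/6,205+178/6)))
a,b=onz(c,f(305,436),.178),onz(c,f(475,436),.178);print('tips',a,b,(a+b)/2,np.linalg.norm(a-b))
Rr=rot(yaw(st)[0]);print('tipmid in tool xy',Rr.T@((a+b)/2-st['position']),'bar in tool',Rr.T@(M-st['position']))
```

```text
bar [0.4619 0.3393 0.113 ] [0.4991 0.2433 0.113 ] [0.4805 0.2913 0.113 ] 0.10295552437824791 tin yaw 21.18134950026625
tri (array([0.4825, 0.2922, 0.0955]), np.float64(0.0008))
tips [0.3912 0.2824 0.178 ] [0.4089 0.2334 0.178 ] [0.40005 0.2579  0.178  ] 0.0520988483557938
tipmid in tool xy [0.02455008 0.00035261 0.09252123] bar in tool [ 0.11156424 -0.00368467  0.15752123]
```

Call:
{"api": "jog_arm", "payload": {"moves": [{"fingers":1,"xyz":[0,-0.2,4],"angular":[0,0,-0.02]},{"fingers":1,"xyz":[0,-0.37,9],"angular":[0,0,-0.022]},{"fingers":1,"xyz":[0,-0.37,9.8],"angular":[0,0,-0.022]},{"fingers":1,"xyz":[0,-0.37,9.8],"angular":[0,0,-0.022]},{"fingers":1,"xyz":[2,-0.37,9.8],"angular":[0,0,-0.022]},{"fingers":1,"xyz":[4,-0.37,9.8],"angular":[0,0,-0.022]},{"fingers":1,"xyz":[6,-0.37,9.8],"angular":[0,0,-0.022]},{"fingers":1,"xyz":[8,-0.37,9.8],"angular":[0,0,-0.022]},{"fingers":1,"xyz":[10,-0.37,9.8],"angular":[0,0,-0.022]},{"fingers":1,"xyz":[11.4,-0.37,9.8],"angular":[0,0,-0.022]},{"fingers":1,"xyz":[11.4,-0.37,9.8],"angular":[0,0,-0.022]},{"fingers":1,"xyz":[11.4,-0.37,9.8],"angular":[0,0,-0.022]}], "grip_force": 55}}

```text
clock: 6.32
position: [0.4816, 0.2937, 0.1731]
ee_rot: [3.087, 0.581, -0.0]
force: [-0.6, -0.3, -2.7]
width: 0.257
```

Run:
```python
from h import *
st=arm.observe();print(st['clock'],st['position'],yaw(st),st['force'])
s=snap('side','pics/s1.png');w=snap('wrist','pics/w3.png')
cv2.imwrite('pics/m1.png',np.hstack([cv2.resize(s[230:370,210:350],(400,400),interpolation=2),cv2.resize(w[60:260,180:380],(400,400),interpolation=2)]))
```

```text
6.325 [0.4816088  0.29373625 0.17306141] (np.float64(21.31), array([-2.e-04, -1.e-04, -1.e+00])) [-0.64981839 -0.25394392 -2.74349448]
```

View pics/m1.png

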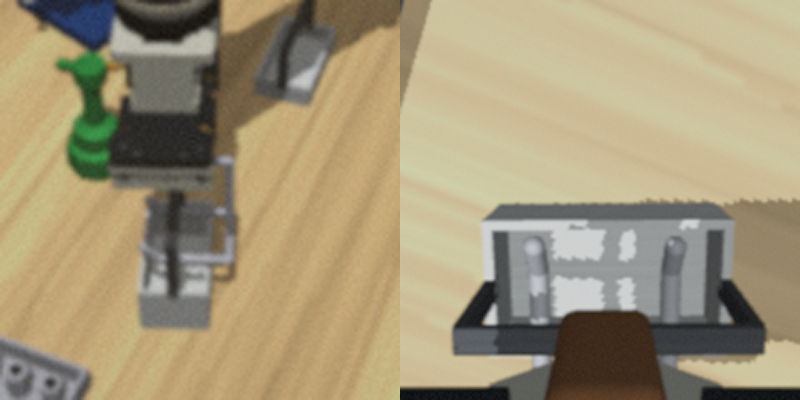

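Both prongs are under the bar, centred, with their tips beyond it (wrist crop (535,245) and (675,245)). I'm lifting gently.

Call:
{"api": "jog_arm", "payload": {"moves": [{"fingers":1,"xyz":[0,0,-1.5],"angular":[0,0,0]},{"fingers":1,"xyz":[0,0,-2.7],"angular":[0,0,0]},{"fingers":1,"xyz":[0,0,-3.2],"angular":[0,0,0]},{"fingers":1,"xyz":[0,0,-3.6],"angular":[0,0,0]},{"fingers":1,"xyz":[0,0,-4],"angular":[0,0,0]},{"fingers":1,"xyz":[0,0,-4.6],"angular":[0,0,0]},{"fingers":1,"xyz":[0,0,-5.6],"angular":[0,0,0]},{"fingers":1,"xyz":[0,0,-7],"angular":[0,0,0]},{"fingers":1,"xyz":[0,0,-8.5],"angular":[0,0,0]},{"fingers":1,"xyz":[0,0,-10],"angular":[0,0,0]},{"fingers":1,"xyz":[0,0,-11],"angular":[0,0,0]},{"fingers":1,"xyz":[0,0,-11],"angular":[0,0,0]}]}}

```text
clock: 7.92
position: [0.4825, 0.2942, 0.2837]
ee_rot: [-3.087, -0.58, -0.002]
force: [0.8, 0.5, -6.2]
width: 0.259
```

Call:
{"api": "jog_arm", "payload": {"moves": [{"fingers":1,"xyz":[0,0,0],"angular":[0,0,0]},{"fingers":1,"xyz":[0,0,0],"angular":[0,0,0]},{"fingers":1,"xyz":[0,0,0],"angular":[0,0,0]}]}}

```text
clock: 8.3
position: [0.482, 0.2938, 0.2823]
ee_rot: [3.087, 0.581, -0.001]
force: [-0.3, 0.5, -6.5]
width: 0.262
```

Run:
```python
from h import *
st=arm.observe();print(st['clock'],st['position'],yaw(st),st['force'],st['ft_torque'])
# standoff: hook origin = TCP-1mm; vice frame
va=-18;vx=np.array([np.cos(np.radians(va)),np.sin(np.radians(va))])
H=np.array([.589,.032])+.024*vx
for d in (-.16,0): P=H+vx*d;print(d,P,go((*P,.32),va))
```

```text
8.3 [0.48204559 0.29375805 0.28226853] (np.float64(21.3), array([-7.e-04, -4.e-04, -1.e+00])) [-0.2864714   0.54689809 -6.49208397] [ 0.07270448 -0.09171189 -0.02715859]
-0.16 [0.45965631 0.07402631] (array([-10.07,  19.66,  -3.76]), array([0.   , 0.001, 0.686]))
0 [0.61182536 0.02458359] (array([ 2.31, 29.79, -3.77]), array([0.   , 0.001, 0.686]))
```

Call:
{"api": "jog_arm", "payload": {"moves": [{"fingers":1,"xyz":[-0.2,0.4,-0.5],"angular":[0,0,0.015]},{"fingers":1,"xyz":[-0.6,1.2,-1],"angular":[0,0,0.045]},{"fingers":1,"xyz":[-1.2,2.4,-1.6],"angular":[0,0,0.09]},{"fingers":1,"xyz":[-2.1,4,-2],"angular":[0,0,0.15]},{"fingers":1,"xyz":[-3.1,6,-2],"angular":[0,0,0.215]},{"fingers":1,"xyz":[-4.1,8,-2],"angular":[0,0,0.285]},{"fingers":1,"xyz":[-5.1,10,-2],"angular":[0,0,0.355]},{"fingers":1,"xyz":[-6.1,12,-2],"angular":[0,0,0.425]},{"fingers":1,"xyz":[-7.2,14,-2],"angular":[0,0,0.495]},{"fingers":1,"xyz":[-8.1,15.9,-2],"angular":[0,0,0.56]},{"fingers":1,"xyz":[-8.9,17.4,-2],"angular":[0,0,0.61]},{"fingers":1,"xyz":[-9.5,18.5,-2],"angular":[0,0,0.65]}]}}

```text
clock: 9.8
position: [0.4608, 0.086, 0.3028]
ee_rot: [-3.111, 0.441, -0.0]
force: [-0.4, 0.8, -8.2]
width: 0.26
```

Call:
{"api": "jog_arm", "payload": {"moves": [{"fingers":1,"xyz":[-0.2,0.6,0],"angular":[0,0,0.02]},{"fingers":1,"xyz":[-0.4,0.9,0],"angular":[0,0,0.032]},{"fingers":1,"xyz":[-0.5,1.1,0],"angular":[0,0,0.036]},{"fingers":1,"xyz":[-0.5,1.1,0],"angular":[0,0,0.036]},{"fingers":1,"xyz":[-0.5,1.1,0],"angular":[0,0,0.036]}]}}

```text
clock: 10.42
position: [0.4531, 0.0782, 0.3027]
ee_rot: [-3.103, 0.491, -0.0]
force: [-0.6, -0.5, -6.4]
width: 0.258
```

Run:
```python
from h import *
st=arm.observe();print(st['clock'],st['position'],yaw(st),st['force'])
w=snap('wrist','pics/w4.png');c=cam('wrist',st)
s=snap('side','pics/s2.png')
for n,k in(('wrist',c),('side',cam('side'))): print(n,proj(k,[(.589,.032,.187),(.5833,.0339,.173),(.6118,.0246,.173),(.6735,.0045,.173)]))
cv2.imwrite('pics/m2.png',np.hstack([cv2.resize(s[140:300,180:340],(400,400),interpolation=2),cv2.resize(w[0:200,180:380],(400,400),interpolation=2)]))
```

```text
10.425 [0.45313168 0.07815918 0.30273249] (np.float64(-17.97), array([ 1.e-04,  2.e-04, -1.e+00])) [-0.60992892 -0.5456248  -6.43473407]
wrist [[ 282.7    7.8]
 [ 282.6   22.9]
 [ 282.7  -24.7]
 [ 282.9 -143.4]]
side [[274.7 204.5]
 [276.3 209.4]
 [268.6 205.3]
 [252.6 196.7]]
```

View pics/m2.png

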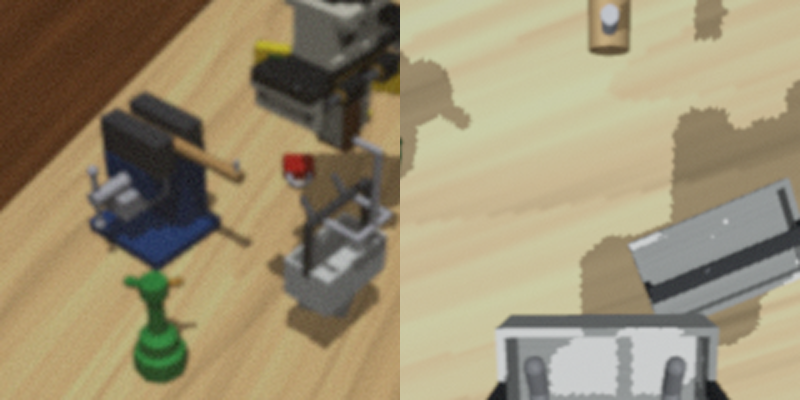

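The pin top is at wrist px (285,6.5) against a prediction of (283,8), so the dowel estimate is within about 2 mm. The tin hangs level and the hook is in line with the dowel. I'm advancing along the dowel.

Call:
{"api": "jog_arm", "payload": {"moves": [{"fingers":1,"xyz":[0.3,0.3,0.1],"angular":[0,0,0]},{"fingers":1,"xyz":[1,0.3,0.1],"angular":[0,0,0]},{"fingers":1,"xyz":[2.1,0.3,0.1],"angular":[0,0,0]},{"fingers":1,"xyz":[3.4,0.3,0.1],"angular":[0,0,0]},{"fingers":1,"xyz":[4.7,0.3,0.1],"angular":[0,0,0]},{"fingers":1,"xyz":[6,0.3,0.1],"angular":[0,0,0]},{"fingers":1,"xyz":[7.3,0.3,0.1],"angular":[0,0,0]},{"fingers":1,"xyz":[8.4,0.3,0.1],"angular":[0,0,0]},{"fingers":1,"xyz":[9.2,0.3,0.1],"angular":[0,0,0]},{"fingers":1,"xyz":[9.7,0.3,0.1],"angular":[0,0,0]},{"fingers":1,"xyz":[9.7,0.3,0.1],"angular":[0,0,0]},{"fingers":1,"xyz":[9.7,0.3,0.1],"angular":[0,0,0]}]}}

```text
clock: 12.02
position: [0.544, 0.0452, 0.3017]
ee_rot: [-3.103, 0.491, 0.0]
force: [0.0, -0.2, -7.1]
width: 0.26
```

Run:
```python
from h import *
st=arm.observe();print(st['clock'],st['position'],yaw(st),st['force'])
w=snap('wrist','pics/w5.png');s=snap('side','pics/s3.png')
print(proj(cam('wrist',st),[(.589,.032,.187)]),go((.6175,.0227,.302),-18,st))
cv2.imwrite('pics/m3.png',np.hstack([cv2.resize(s[130:270,190:330],(400,400),interpolation=2),cv2.resize(w[60:260,180:380],(400,400),interpolation=2)]))
```

```text
12.025 [0.54404509 0.0451761  0.30174071] (np.float64(-17.99), array([-2.e-04,  0.e+00, -1.e+00])) [ 0.04191023 -0.17215999 -7.14854569]
[[278.4 148.6]] (array([ 7.68, -0.13, -0.03]), array([0., 0., 0.]))
```

View pics/m3.png

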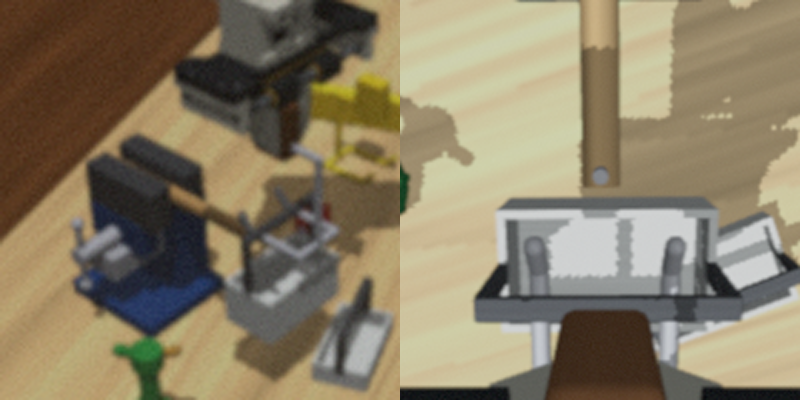

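The pin is at wrist crop (600,175) and the hook's mid-plane at about 605, so they agree to about 2 mm. The dowel sits between bar and rim height. I'm going on in.

Call:
{"api": "jog_arm", "payload": {"moves": [{"fingers":1,"xyz":[0.3,-0.13,0],"angular":[0,0,0]},{"fingers":1,"xyz":[1,-0.13,0],"angular":[0,0,0]},{"fingers":1,"xyz":[2,-0.13,0],"angular":[0,0,0]},{"fingers":1,"xyz":[3.1,-0.13,0],"angular":[0,0,0]},{"fingers":1,"xyz":[4.2,-0.13,0],"angular":[0,0,0]},{"fingers":1,"xyz":[5.3,-0.13,0],"angular":[0,0,0]},{"fingers":1,"xyz":[6.3,-0.13,0],"angular":[0,0,0]},{"fingers":1,"xyz":[7.1,-0.13,0],"angular":[0,0,0]},{"fingers":1,"xyz":[7.6,-0.13,0],"angular":[0,0,0]},{"fingers":1,"xyz":[7.7,-0.13,0],"angular":[0,0,0]},{"fingers":1,"xyz":[7.7,-0.13,0],"angular":[0,0,0]},{"fingers":1,"xyz":[7.7,-0.13,0],"angular":[0,0,0]}]}}

```text
clock: 13.62
position: [0.6177, 0.0226, 0.3018]
ee_rot: [3.103, -0.491, -0.0]
force: [0.2, -0.2, -6.4]
width: 0.255
```

Run:
```python
from h import *
st=arm.observe();print(st['clock'],st['position'],yaw(st),st['force'])
w=snap('wrist','pics/w6.png');s=snap('side','pics/s4.png')
print(proj(cam('side'),[(.589,.032,.187),(.6118,.0246,.173)]))
cv2.imwrite('pics/m4.png',np.hstack([cv2.resize(s[130:250,190:310],(400,400),interpolation=2),cv2.resize(w[60:260,180:380],(400,400),interpolation=2)]))
```

```text
13.625 [0.61773702 0.02258507 0.30182838] (np.float64(-17.99), array([-1.e-04, -0.e+00, -1.e+00])) [ 0.15879466 -0.24421478 -6.39136662]
[[274.7 204.5]
 [268.6 205.3]]
```

View pics/m4.png

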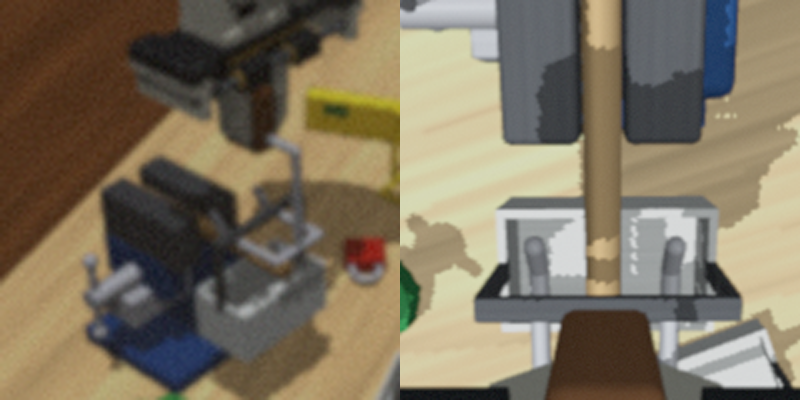

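The dowel lies between the prongs and under the bar. I'm lowering slowly while watching the force.

Call:
{"api": "jog_arm", "payload": {"moves": [{"fingers":1,"xyz":[0,0,0.4],"angular":[0,0,0]},{"fingers":1,"xyz":[0,0,1],"angular":[0,0,0]},{"fingers":1,"xyz":[0,0,1.6],"angular":[0,0,0]},{"fingers":1,"xyz":[0,0,2],"angular":[0,0,0]},{"fingers":1,"xyz":[0,0,2.3],"angular":[0,0,0]},{"fingers":1,"xyz":[0,0,2.6],"angular":[0,0,0]},{"fingers":1,"xyz":[0,0,2.9],"angular":[0,0,0]},{"fingers":1,"xyz":[0,0,3.2],"angular":[0,0,0]},{"fingers":1,"xyz":[0,0,3.5],"angular":[0,0,0]},{"fingers":1,"xyz":[0,0,4],"angular":[0,0,0]},{"fingers":1,"xyz":[0,0,4],"angular":[0,0,0]},{"fingers":1,"xyz":[0,0,4],"angular":[0,0,0]}]}}

```text
clock: 15.22
position: [0.618, 0.0224, 0.2617]
ee_rot: [-3.103, 0.492, -0.0]
force: [0.1, -0.3, -2.7]
width: 0.26
```

Call:
{"api": "jog_arm", "payload": {"moves": [{"fingers":1,"xyz":[0,0,0.6],"angular":[0,0,0]},{"fingers":1,"xyz":[0,0,1.3],"angular":[0,0,0]},{"fingers":1,"xyz":[0,0,1.9],"angular":[0,0,0]},{"fingers":1,"xyz":[0,0,2],"angular":[0,0,0]},{"fingers":1,"xyz":[0,0,2],"angular":[0,0,0]},{"fingers":1,"xyz":[-0.4,0,2],"angular":[0,0,0]},{"fingers":1,"xyz":[-1,0,2],"angular":[0,0,0]},{"fingers":1,"xyz":[-1.5,0,2],"angular":[0,0,0]},{"fingers":1,"xyz":[-1.5,0,2],"angular":[0,0,0]}]}}

```text
clock: 16.35
position: [0.6033, 0.0273, 0.2419]
ee_rot: [-3.103, 0.491, -0.0]
force: [-0.6, 0.7, -2.3]
width: 0.26
```

Run:
```python
from h import *
st=arm.observe();print(st['clock'],st['position'],yaw(st),st['force'])
w=snap('wrist','pics/w7.png');s=snap('side','pics/s5.png')
cv2.imwrite('pics/m5.png',np.hstack([cv2.resize(s[130:250,190:310],(400,400),interpolation=2),cv2.resize(w[60:260,180:380],(400,400),interpolation=2)]))
```

```text
16.35 [0.60331656 0.02732261 0.24193312] (np.float64(-17.98), array([ 1.e-04, -0.e+00, -1.e+00])) [-0.55444644  0.68783962 -2.31525777]
```

View pics/m5.png

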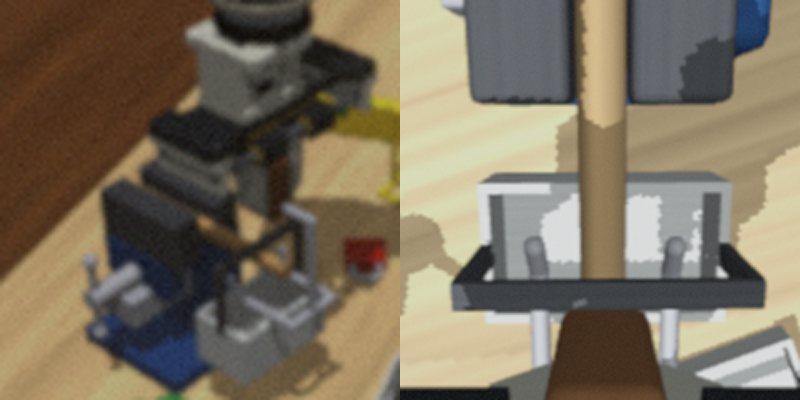

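The tin hangs level on the dowel. The prongs are free below the bar, with dowel at column 603 between prongs at 535 and 675. I'm drawing the hook out.

Call:
{"api": "jog_arm", "payload": {"moves": [{"fingers":1,"xyz":[-0.4,0,0],"angular":[0,0,0]},{"fingers":1,"xyz":[-1.2,0,0],"angular":[0,0,0]},{"fingers":1,"xyz":[-2.2,0,0],"angular":[0,0,0]},{"fingers":1,"xyz":[-3.2,0,0],"angular":[0,0,0]},{"fingers":1,"xyz":[-4.4,0,0],"angular":[0,0,0]},{"fingers":1,"xyz":[-5.8,0,0],"angular":[0,0,0]},{"fingers":1,"xyz":[-7.4,0,0],"angular":[0,0,0]},{"fingers":1,"xyz":[-9,0,0],"angular":[0,0,0]},{"fingers":1,"xyz":[-10.6,0,0],"angular":[0,0,0]},{"fingers":1,"xyz":[-12,0,0],"angular":[0,0,0]},{"fingers":1,"xyz":[-12,0,0],"angular":[0,0,0]},{"fingers":1,"xyz":[-12,0,0],"angular":[0,0,0]}]}}

```text
clock: 17.95
position: [0.4901, 0.064, 0.2419]
ee_rot: [-3.103, 0.492, -0.001]
force: [-0.3, 0.2, -2.8]
width: 0.262
```

Run:
```python
from h import *
st=arm.observe();print(st['clock'],st['position'],yaw(st),st['force'],go((.44,.24,.13),-18,st))
```

```text
17.95 [0.4900967  0.06395594 0.24188981] (np.float64(-18.02), array([ 8.e-04, -1.e-04, -1.e+00])) [-0.34170339  0.24946874 -2.82361434] (array([-10.22, -15.19,  11.18]), array([-0.   , -0.001, -0.   ]))
```

Call:
{"api": "jog_arm", "payload": {"moves": [{"fingers":1,"xyz":[-2,-2,0],"angular":[0,0,0]},{"fingers":1,"xyz":[-5,-6,0],"angular":[0,0,0]},{"fingers":1,"xyz":[-8,-11,1],"angular":[0,0,0]},{"fingers":1,"xyz":[-10.2,-15.2,3],"angular":[0,0,0]},{"fingers":1,"xyz":[-10.2,-15.2,6],"angular":[0,0,0]},{"fingers":1,"xyz":[-10.2,-15.2,9],"angular":[0,0,0]},{"fingers":1,"xyz":[-10.2,-15.2,11.2],"angular":[0,0,0]},{"fingers":1,"xyz":[-10.2,-15.2,12],"angular":[0,0,0]},{"fingers":1,"xyz":[-10.2,-15.2,12.5],"angular":[0,0,0]},{"fingers":1,"xyz":[-10.2,-15.2,12.8],"angular":[0,0,0]},{"fingers":1,"xyz":[-10.2,-15.2,12.8],"angular":[0,0,0]},{"fingers":1,"xyz":[-10.2,-15.2,12.8],"angular":[0,0,0]}]}}

```text
clock: 19.45
position: [0.4399, 0.2404, 0.1142]
ee_rot: [-3.102, 0.492, -0.001]
force: [-0.4, 0.9, -2.2]
width: 0.26
```

Call:
{"api": "jog_arm", "payload": {"moves": [{"fingers":1,"xyz":[0,0,0.15],"angular":[0,0,0]},{"fingers":1,"xyz":[0,0,0.25],"angular":[0,0,0]},{"fingers":1,"xyz":[0,0,0.3],"angular":[0,0,0]},{"fingers":1,"xyz":[0,0,0.3],"angular":[0,0,0]}]}}

```text
clock: 19.95
position: [0.4396, 0.2402, 0.1107]
ee_rot: [3.103, -0.492, -0.0]
force: [-0.1, 0.7, -2.4]
width: 0.259
```

Call:
{"api": "jog_arm", "payload": {"moves": [{"fingers":1,"xyz":[0,0,0.08],"angular":[0,0,0]},{"fingers":1,"xyz":[0,0,0.12],"angular":[0,0,0]},{"fingers":1,"xyz":[0,0,0.12],"angular":[0,0,0]}]}}

```text
clock: 20.32
position: [0.4397, 0.2402, 0.1106]
ee_rot: [3.103, -0.492, 0.001]
force: [-3.4, -2.6, 14.5]
width: 0.26
```

The hook is on the counter. I'm relieving the press and releasing it.

Call:
{"api": "jog_arm", "payload": {"moves": [{"fingers":1,"xyz":[0,0,-0.07],"angular":[0,0,0]},{"fingers":1,"xyz":[0,0,-0.07],"angular":[0,0,0]},{"fingers":0.2,"xyz":[0,0,-0.07],"angular":[0,0,0]},{"fingers":-0.4,"xyz":[0,0,-0.07],"angular":[0,0,0]},{"fingers":-0.6,"xyz":[0,0,-0.07],"angular":[0,0,0]},{"fingers":-0.6,"xyz":[0,0,-0.07],"angular":[0,0,0]},{"fingers":-0.6,"xyz":[0,0,-3],"angular":[0,0,0]},{"fingers":-0.6,"xyz":[0,0,-8],"angular":[0,0,0]},{"fingers":-0.6,"xyz":[0,0,-13],"angular":[0,0,0]},{"fingers":-0.6,"xyz":[-5,0,-18],"angular":[0,0,0]},{"fingers":-0.6,"xyz":[-5,0,-18],"angular":[0,0,0]},{"fingers":-0.6,"xyz":[-5,0,-18],"angular":[0,0,0]}]}}

```text
clock: 21.82
position: [0.3921, 0.2556, 0.2895]
ee_rot: [-3.103, 0.491, -0.002]
force: [0.7, 0.8, -1.0]
width: 0.798
```

Run:
```python
from h import *
st=arm.observe();print(st['clock'],st['position'],st['width'],st['force'])
s=snap('side','pics/s6.png');t=snap('top','pics/t6.png');t0=cv2.imread('pics/top0.png')
s2=snap('side','pics/s7.png');d=cv2.absdiff(s,s2)[150:260,200:300];print('motion diff',d.mean(),cv2.absdiff(s,s2)[350:,:100].mean())
cv2.imwrite('pics/m6.png',np.hstack([cv2.resize(s[130:370,150:390],(400,400),interpolation=2),cv2.resize(t[100:260,140:300],(400,400),interpolation=2)]))
def cen(im,m):
    ys,xs=np.where(m);return xs.mean().round(2),ys.mean().round(2)
for nm,(x,y,w,h) in dict(tray=(100,160,55,80),padlock=(340,180,28,28),level=(425,130,35,110),sprinkler=(205,172,30,36),shallow=(268,222,46,32)).items():
    a,b=t0[y:y+h,x:x+w],t[y:y+h,x:x+w];r=cv2.phaseCorrelate(*[np.float32(cv2.cvtColor(q,6)) for q in(a,b)]);print(nm,np.round(r[0],2),round(r[1],2))
```

```text
21.825 [0.39209524 0.25557269 0.28952696] 0.7983313186065562 [ 0.6956473   0.79326751 -0.95613132]
motion diff 2.9645757575757576 2.576047619047619
tray [ 0.33 -0.2 ] 0.4
padlock [-0.   -0.02] 1.0
level [-0.02 -0.02] 0.99
sprinkler [0. 0.] 1.0
shallow [ 0.14 -0.67] 0.5
```

View pics/m6.png

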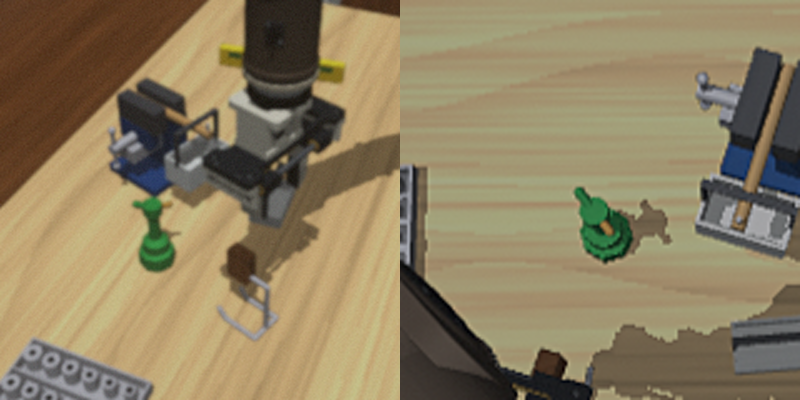

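The tin hangs on the dowel between the pin and the jaws. The hook stands upright at side crop (245,290), clear of the gripper. I'll let things settle briefly, then hand in.

Call:
{"api": "jog_arm", "payload": {"moves": [{"fingers":-0.6,"xyz":[0,0,0],"angular":[0,0,0]},{"fingers":-0.6,"xyz":[0,0,0],"angular":[0,0,0]},{"fingers":-0.6,"xyz":[0,0,0],"angular":[0,0,0]},{"fingers":-0.6,"xyz":[0,0,0],"angular":[0,0,0]},{"fingers":-0.6,"xyz":[0,0,0],"angular":[0,0,0]},{"fingers":-0.6,"xyz":[0,0,0],"angular":[0,0,0]},{"fingers":-0.6,"xyz":[0,0,0],"angular":[0,0,0]},{"fingers":-0.6,"xyz":[0,0,0],"angular":[0,0,0]}]}}

```text
clock: 22.98
position: [0.392, 0.2557, 0.2895]
ee_rot: [3.103, -0.492, 0.0]
force: [0.8, 0.2, -0.1]
width: 0.801
```

```bash
python3 -c "
from h import *
print(job.sign_off())"
```

```text
the job is handed in; nothing more can be done
None
```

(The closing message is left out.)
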